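Sieve lid onto the topping tin, dust cover off

ROBOT

A 7-joint arm with a two-finger parallel gripper is mounted at the origin on the work surface. World frame = base frame: x ahead of the robot, y to its left, z up, the work surface at z = 0. Lengths are in m, angles in rad, forces in N, time in s.
With the tool pointing down it reaches from about 0.4 to 0.85 m from the base axis. Payload 6.9 kg.
Tool frame: the origin (TCP) lies at the very end of the fingers, on their centre line; the grasp point (between the pads) lies 19 mm behind it; z points along the fingers, y is the line along which they close (so a half turn about z gives the same grasp; the last joint's range is limited). The gripper opens to 85 mm and grips with 20 to 120 N. Pads are 22 mm wide; open, the fingers measure 114 mm over their backs; the gripper's body (76 mm by 85 mm) begins 54 mm behind the grasp point. The pads swing forward as they close: fully open they stand 13 mm farther back than shut.
Start: joints at [-1.151, 0.507, -0.238, 1.5, 0.126, 1.149, -0.155], TCP at [0.193, 0.594, 0.231] pointing down, gripper open.
Joint ranges: [-3.08, 3.08], [-0.24, 2.05], [-1.43, 1.35], [0, 2.5], [-1.52, 4.66], [0.17, 1.96], [-2.89, 2.89]. Speed limits (rad/s): [2.39, 2.39, 3.14, 3.14, 3.14, 3.14, 3.14].

INTERFACE

Orientations are given as a rotation vector (axis times angle).
In Python, from plant import sensors, read_camera, camera_model, bot, spotter gives the robot as it stands. The module is installed in compiled form; this text tells all that it offers.
- The arm moves only by the shell command python3 -m pendant 'ROWS' [FORCE]. ROWS is JSON, a list of rows, each a list of 7 numbers: the shift along the tool's x, y, z each as a share of 15 cm, from -1 to 1, then the turn, a rotation vector about the tool's x, y, z each as a share of 2 rad, from -1 to 1, then the opening, from -1 (shut) to 1 (fully open). A call has 1 to 8 rows; each row is the pose to reach, as a shift and turn from the pose commanded when the call began, along the tool's axes at that moment; what a row does not reach only later rows make up. A row lasts 1/8 s, in which the tool goes at most 62.5 mm and 10.7 degrees, less where a joint would pass 70% of its speed; a pose out of reach is approached as far as the arm can. A call with a number of a shift or a turn outside -1 to 1 is refused whole. A call with a gripper value outside its range is refused whole. The fingers move at their own pace and stop on an object; FORCE is the grip in N (left out, the last holds). Time passes only in rows, so rows that repeat a pose let the fingers close. It gives the time, the measured TCP pose, the force, the opening and the grip force at its end, in the units of the state.
- sensors.get_state(): the state, without advancing time (a new reading comes with each control period).
- read_camera(name): name is "scene" or "top"; returns the picture (480x640x3 uint8, blue, green, red); there is no depth.
- camera_model(name): a dict with "camera_matrix" (3x3 intrinsics, pixels), "world_to_cam" (4x4, takes a point from world to camera coordinates). Camera axes: x right, y down, z forward; pixel columns grow to the right and rows downward; lengths in m; the calibration is good to about 2 mm. A picture is of the moment at which its call begins. camera_model takes no time and is no camera call.
- bot.close_job(): hands the job in; it is judged then, once.
Trained networks look in the newest picture that a camera, given by its name, has taken for a name from the list of things; names that differ only in an ending like _2 or _b are one class to them, and where a whole thing is asked for, a point or a joint stands for the part that bears it (a point fixed in the world has none). Each returns a list of dicts, best first, with "conf" (0 to 1); they miss things now and then, are a little off and sometimes report something else, mostly with a low value. They report only what shows in the picture. A call takes as long as a camera call. They do not tell look-alikes from the thing itself.
- spotter.find_in(thing, camera): "position" ([x, y, z] in m, in the coordinates of the camera as it stood for that picture, good to about 4 mm: the middle of the surface that is visible of it).
- spotter.masks_of(thing, camera): "mask" (480x640 bool, what is visible of it).
The state is a dict: "clock": time; "joint_positions": joint angles; "qvel": joint speeds; "effort": joint torques, N m; "tool_pos": TCP position; "tcp_rot": TCP orientation; "force": force on the tool from outside, world axes, zero at the start; "torque": the same for the moment, N m; "opening": opening from 0.0 (shut) to 1.0 (fully open); "finger_force": force on a finger pad.
Only numpy, scipy, OpenCV 4.12 (cv2) and the standard library are available. Lean on these libraries where they do the work, as an engineer would, in place of code of your own. Each camera call takes 0.05 s, during which the arm holds its last target. There are 200 camera calls.

TASK

Get the topping tin ready for dusting: slide the lid clamp's jaw open to its stop, lift the nested pair of lids out together by the inner lid's black knob, and lower them together, without dropping them, onto the open tin until the inner lid sits fully home in its mouth; then let go of the knob. Now lift the outer lid alone by its collar, straight up, leaving the inner lid seated and undisturbed, and finish still holding the outer lid level over the tin, about 10 cm above where it rested. Leave the jaw open and the tin standing where it is, and do not disturb the other things on the table.

Things in the scene. Friction and masses are not known exactly. Their poses are not given: they have to be found in the camera images.
- clamp: lid clamp fixed to the table: wooden bed 120 mm (x) by 285 mm (y, -92 to +193), bed top 12 mm above the table. Origin: on the table, under the middle of the lid pair's place; z up. The sliding jaw at +y opens along +y. At -y two aluminium blocks, 40 mm high, without lip, form a V.
- jaw (a joint): travel of the sliding jaw along the clamp's +y: 0 = closed on the lids, 0.055 m = open at its stop. It stays where it is left; about 3 N slides it. Closed, its lip (36 to 42 mm above the table) reaches about 12 mm over the edge of the outer lid and keeps the lids down.
- jaw_fin (a point): middle of the top edge of the black upright fin on the sliding jaw, moving with it. Fin 14 mm thick along the clamp's y, 40 mm wide along its x, from 42 to 85 mm above the table. With the jaw closed the point lies 105 mm from the clamp's origin along its +y.
- inner_lid: loose steel sieve lid, 0.22 kg: tapered plug 14 mm high (72 mm across at the bottom, 79 at the top), flange 98 mm across, 4 thick, then a black round knob 20 mm across, 49 high. Origin: centre of the plug's underside, z up. It starts plug down on the clamp's bed; lifted by the knob it carries the outer lid. Seated, the flange rests on the tin's rim, origin 76 mm above the tin's.
- knob_top (a point): centre of the top of the inner lid's black knob, 67 mm above the inner lid's origin
- outer_lid: loose aluminium cap, 0.16 kg, 110 mm across, skirt 3 mm thick; top plate 14 to 17 mm above the origin; upright round open collar in the middle, 44 mm across outside, 36 inside, 20 high, the knob's top 26 mm standing out of it. Origin: centre of the skirt's lower edge, z up. Nested it rests on the inner lid's flange, origin 4 mm above the inner lid's, 3 mm sideways play.
- collar_top (a point): centre of the top edge of the outer lid's collar, 37 mm above the outer lid's origin
- tin: open straight-sided steel tin, loose (about 0.7 kg), 90 mm outside, 85 mm inside, 90 mm tall; origin: centre of its underside; z up
- tin_mouth (a point): centre of the tin's mouth, level with the rim, 90 mm above the table
- mug: black mug, 76 mm across, 95 mm tall, handle at one side; origin: centre of underside; loose bystander
- spatula: icing spatula, 200 mm long, lying flat along its x axis; origin: centre of underside; loose bystander
- bowl: pink bowl, 130 mm across, 60 mm tall; origin: centre of underside; loose bystander
- tub: round tub with a red lid, 130 mm across, 75 mm tall; origin: centre of underside; loose bystander
- jar: amber glass jar with a steel cap, 60 mm across, 85 mm tall; origin: centre of underside; loose bystander
- plate: white plate, 160 mm across, with one iced doughnut, 50 mm tall in all; origin: centre of underside; loose bystander
Mind the look-alikes: they are no part of the job. What is shaped like the outer_lid but turquoise is not meant.

How it is judged:
On the way, in this order (a step that is already met when the one before it is completed fails the run):
1. the jaw is slid open (at least 47 of its 55 mm) with the lid pair still lying in the clamp (value of joint jaw above 0.047 m and z of inner_lid in the frame of clamp below 0.02 m), for 0.1 s.
2. the nested pair is lifted out of the clamp together (height (world z) of inner_lid above 0.05 m and z of outer_lid in the frame of inner_lid between 0 and 0.008 m and horizontal distance between outer_lid and inner_lid below 0.007 m), for 0.1 s.
3. the pair is seated on the tin, the inner lid fully home, the outer lid still on it, and the knob let go (z of inner_lid in the frame of tin between 0.073 and 0.079 m and horizontal distance between inner_lid and tin below 0.006 m and angle between inner_lid's own z axis and vertical below 0.06 rad and z of outer_lid in the frame of inner_lid between 0 and 0.008 m and horizontal distance between outer_lid and inner_lid below 0.007 m and contact force between the fingers and inner_lid below 0.3 N), for 0.2 s.
At the end, for the whole second after the job is handed in: Outer lid held still over the tin (50 mm, 0.2 rad), 60 mm or more above its rest, touching neither inner lid nor tin; inner lid home in the tin (3 mm in height, 6 mm sideways, 0.06 rad), not touched; tin upright within 30 mm of its start; jaw open 45 mm or more (z of outer_lid in the frame of inner_lid above 0.064 m and horizontal distance between outer_lid and tin below 0.05 m and angle between outer_lid's own z axis and vertical below 0.2 rad and contact force between the fingers and outer_lid above 2 N and contact force between outer_lid and inner_lid below 0.2 N and contact force between outer_lid and tin below 0.2 N and contact force between the fingers and inner_lid below 0.3 N and linear speed of outer_lid below 0.03 m/s and z of inner_lid in the frame of tin between 0.073 and 0.079 m and horizontal distance between inner_lid and tin below 0.006 m and angle between inner_lid's own z axis and vertical below 0.06 rad and angle between tin's own z axis and vertical below 0.05 rad and distance of tin from where it was at the start of the episode below 0.03 m and value of joint jaw above 0.045 m); the arm keeps its last pose, push and grip.
It fails at once if the lids part while the inner lid is not home in the tin, or the inner lid is lifted, tilted or shifted as the outer lid comes off (z of outer_lid in the frame of inner_lid above 0.012 m and not (z of inner_lid in the frame of tin below 0.081 m and horizontal distance between inner_lid and tin below 0.008 m and angle between inner_lid's own z axis and vertical below 0.08 rad)).
It fails at once if the lid pair is let go more than 8 mm above its seat in the tin (dropped) (z of inner_lid in the frame of tin above 0.084 m and horizontal distance between inner_lid and tin below 0.05 m and contact force between the fingers and inner_lid below 0.05 N).
It fails at once if the tin is tipped (angle between tin's own z axis and vertical above 0.2 rad).
It fails at once if a bystander is pushed more than 30 mm or toppled (distance of any of mug, spatula, bowl, tub, jar, plate from where it was at the start of the episode above 0.03 m or angle between any of mug, spatula, bowl, tub, jar, plate's own z axis and vertical above 0.5 rad).
It also fails if it takes over 53 s, if anything falls off the work surface, if the arm or the gripper's body presses on something with over 40 N, if the wrist force passes 120 N, or if a joint passes its speed limit or range.

## Working session

There is one attempt and no reset: what is moved stays moved. The work goes in short steps, Python scripts to look and compute and a shell command to move; the robot and the scene stay as the last step left them, time stands still between calls to the robot, and variables do not carry over. Pictures are saved under pics/ and viewed, at most 10 in all, crops included, and the job is handed in when it is done.

```bash
mkdir -p pics
cat > h.py <<'E'
import numpy as np, cv2
from plant import sensors, read_camera, camera_model, bot, spotter
from scipy.spatial.transform import Rotation as R
def world(p,c):
    T=np.array(camera_model(c)["world_to_cam"]); return (np.linalg.inv(T)@np.r_[p,1])[:3]
def pix(w,c):
    m=camera_model(c);T=np.array(m["world_to_cam"]);p=(T@np.r_[w,1])[:3];q=np.array(m["camera_matrix"])@p;return q[:2]/q[2]
def planepix(uv,z,c):
    m=camera_model(c);T=np.linalg.inv(np.array(m["world_to_cam"]));d=T[:3,:3]@np.linalg.inv(np.array(m["camera_matrix"]))@np.r_[uv,1];o=T[:3,3]
    return o+d*(z-o[2])/d[2]
def tri(uv1,c1,uv2,c2):
    def P(c):
        m=camera_model(c);return np.array(m["camera_matrix"])@np.array(m["world_to_cam"])[:3]
    X=cv2.triangulatePoints(P(c1),P(c2),np.array(uv1,float).reshape(2,1),np.array(uv2,float).reshape(2,1));return (X[:3]/X[3]).ravel()
E
cat > a.py <<'E'
from h import *
np.set_printoptions(precision=3,suppress=True)
for c in("scene","top"):
    cv2.imwrite(f"pics/{c}0.png",read_camera(c))
    print(c,np.linalg.inv(np.array(camera_model(c)["world_to_cam"]))[:3,3])
    for t in("clamp","jaw_fin","inner_lid","knob_top","outer_lid","collar_top","tin","tin_mouth","mug","jar","tub","bowl","plate","spatula"):
        for d in spotter.find_in(t,c):
            w=world(d["position"],c);print(t,round(d["conf"],2),w,pix(w,c).round())
print(sensors.get_state())
E
python3 a.py
```

```text
scene [ 1.335 -0.678  0.91 ]
clamp 0.92 [0.58  0.271 0.017] [374. 242.]
clamp 0.55 [0.569 0.197 0.065] [355. 238.]
jaw_fin 0.94 [0.562 0.289 0.036] [374. 232.]
inner_lid 0.59 [0.569 0.196 0.069] [355. 237.]
knob_top 0.33 [0.584 0.271 0.017] [375. 243.]
knob_top 0.18 [0.576 0.184 0.033] [353. 249.]
outer_lid 0.96 [0.328 0.501 0.018] [364. 185.]
outer_lid 0.88 [0.403 0.385 0.021] [357. 204.]
outer_lid 0.83 [0.36  0.082 0.018] [278. 235.]
outer_lid 0.75 [0.574 0.188 0.034] [353. 248.]
outer_lid 0.6 [0.281 0.238 0.015] [299. 207.]
collar_top 0.97 [0.362 0.083 0.015] [279. 236.]
collar_top 0.95 [0.327 0.502 0.019] [364. 184.]
collar_top 0.93 [0.573 0.185 0.033] [352. 249.]
collar_top 0.82 [0.284 0.241 0.014] [301. 207.]
collar_top 0.6 [0.403 0.389 0.017] [357. 205.]
tin 0.73 [ 0.558 -0.183  0.052] [246. 301.]
tin_mouth 0.56 [ 0.556 -0.186  0.052] [244. 301.]
mug 0.67 [0.58  0.268 0.018] [373. 243.]
mug 0.63 [ 0.443 -0.173  0.069] [222. 272.]
jar 0.78 [0.588 0.041 0.054] [320. 267.]
tub 0.8 [0.799 0.177 0.075] [415. 277.]
tub 0.7 [ 0.761 -0.001  0.03 ] [355. 315.]
bowl 0.71 [ 0.763 -0.001 
[... 876 characters left out ...]
. 281.]
jar 0.63 [0.566 0.054 0.086] [320. 228.]
tub 0.72 [0.78  0.197 0.075] [256. 144.]
bowl 0.82 [ 0.79  -0.021  0.026] [346. 146.]
plate 0.86 [ 0.773 -0.204  0.015] [419. 151.]
spatula 0.68 [0.439 0.239 0.006] [244. 292.]
{'clock': 1.5, 'joint_positions': array([-1.151,  0.507, -0.238,  1.5  ,  0.126,  1.149, -0.155]), 'qvel': array([-0.   ,  0.   , -0.001,  0.   , -0.001,  0.001, -0.   ]), 'effort': array([ -0.   , -62.036,  -2.185, -24.995,   0.014,   0.003,  -0.   ]), 'tool_pos': array([0.193, 0.594, 0.231]), 'tcp_rot': array([-0.491, -3.103, -0.   ]), 'force': array([-0.409,  0.038,  0.175]), 'torque': array([-0.002, -0.002, -0.052]), 'finger_force': 0.0, 'opening': 1.00312147354941}
```

View pictures.

```bash
python3 -c "
import cv2
a=cv2.imread('pics/top0.png')[205:365,100:300];cv2.imwrite('pics/topc.png',cv2.resize(a,(750,600),interpolation=2))
b=cv2.imread('pics/scene0.png')[170:320,220:420];cv2.imwrite('pics/scenec.png',cv2.resize(b,(800,600),interpolation=2))"
```

```text
(no output)
```

View pics/top0.png

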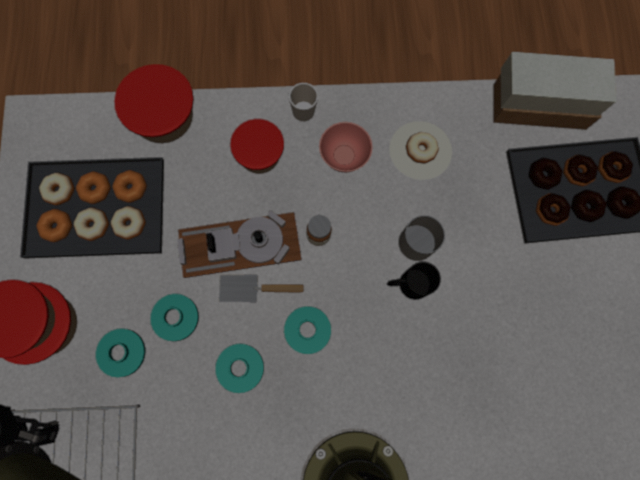

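View pics/scenec.png

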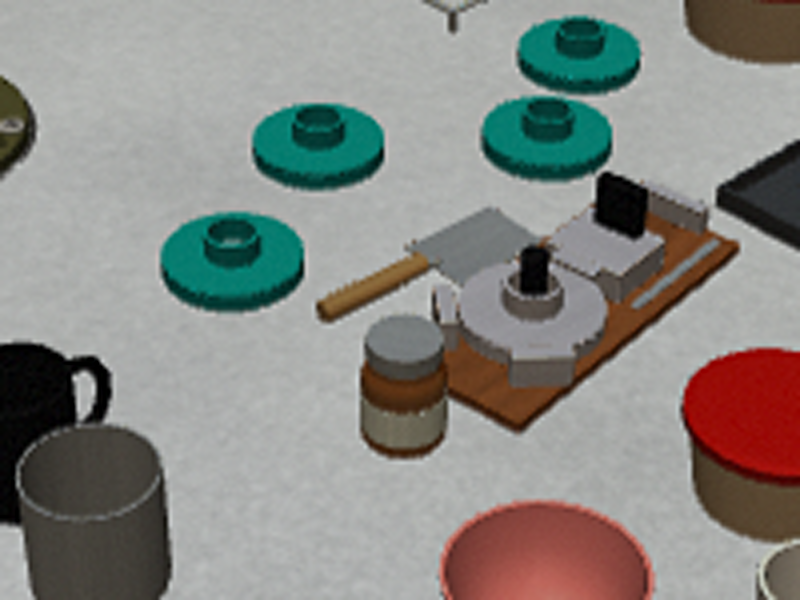

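View pics/topc.png

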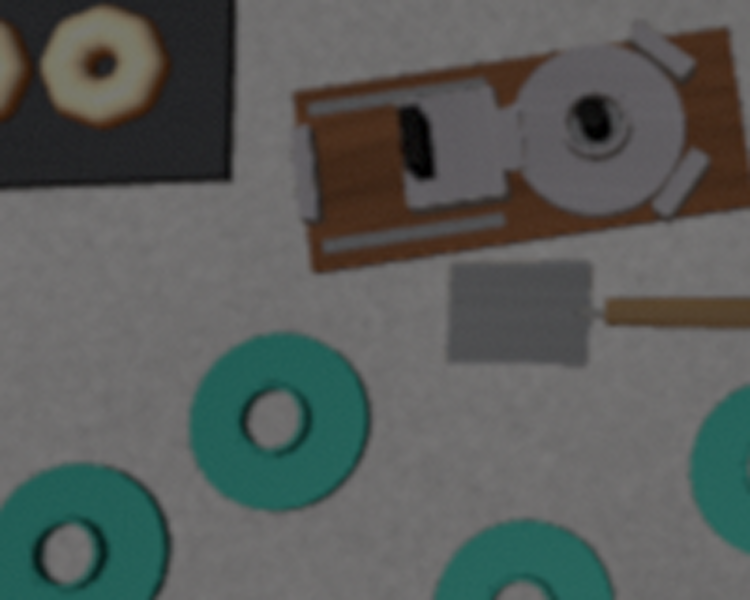

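Top view: the silver lid in the clamp at px (259,241) with the black knob through its collar is the outer_lid meant. The four turquoise ones, at (174,317), (120,352), (239,368) and (307,330), are look-alikes. The tin is at (421,238) and the mug at (418,281). In the scene view the knob top is at about (354,233), the fin top at (376,215) and the tin rim centre at (242,288). Next is one montage crop to refine these.

```bash
cat > m.py <<'E'
from h import *
t=cv2.imread('pics/top0.png');s=cv2.imread('pics/scene0.png')
def c(i,u,v,w=33,h=37.5):
    a=i[int(v-25):int(v+25),int(u-33):int(u+33)]; a=cv2.resize(a,(396,300),interpolation=cv2.INTER_CUBIC); return cv2.convertScaleAbs(a,alpha=1.6)
m=np.vstack([np.hstack([c(t,235,240),c(t,421,238)]),np.hstack([c(s,362,230),c(s,244,295)])])
for x in range(0,792,36): cv2.line(m,(x,0),(x,4),(0,255,255),1);cv2.line(m,(x,300),(x,304),(0,255,255),1)
cv2.imwrite('pics/mont.png',m)
np.set_printoptions(precision=4,suppress=True)
k=tri((257.1,233.8),'top',(354.2,233),'scene');f=tri((208.8,242.3),'top',(376,215.5),'scene')
print(k,f,[pix(k,x) for x in('top','scene')],[pix(f,x) for x in('top','scene')])
T=[(100+x/3.75,205+y/3.75) for x,y in((295,92),(728,28),(313,270))]
w=[planepix(p,.012,'top') for p in T];print(w,np.linalg.norm(w[0]-w[1]),np.linalg.norm(w[0]-w[2]))
E
python3 m.py
```

```text
[0.5619 0.1993 0.0763] [0.5462 0.3096 0.0789] [array([256.6317, 233.4207]), array([353.7125, 233.1018])] [array([208.0197, 241.6319]), array([375.2189, 215.6972])]
[array([0.5944, 0.3926, 0.012 ]), array([0.6269, 0.1126, 0.012 ]), array([0.4781, 0.3794, 0.012 ])] 0.2819259639205826 0.11705433577206205
```

View pics/mont.png

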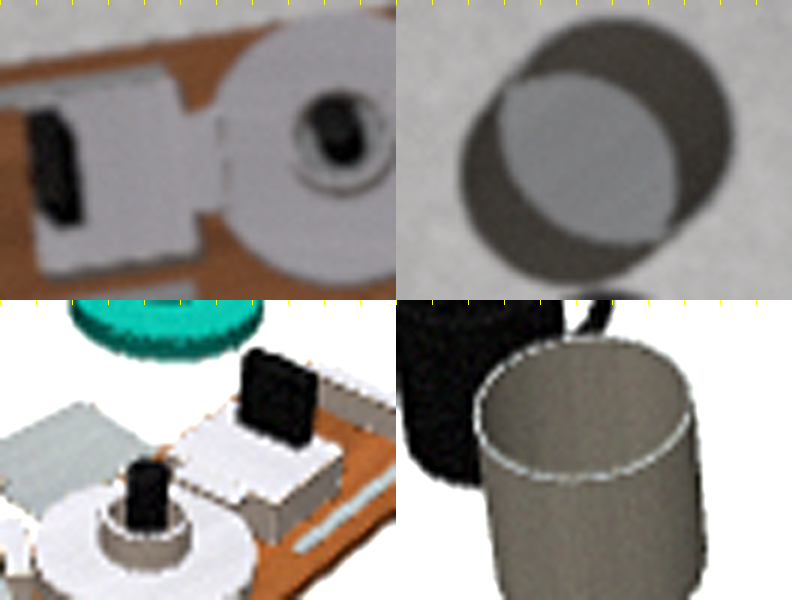

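```bash
cat > n.py <<'E'
from h import *
np.set_printoptions(precision=4,suppress=True)
o=np.array
def both(n,a,b,zs):
    a=o(a)-.4;b=o(b)-.4
    k=tri(a,'top',b,'scene');print(n,'tri',k,pix(k,'top')-a,pix(k,'scene')-b,'plane',planepix(a,zs,'top'),planepix(b,zs,'scene'))
both('knob',(258.3,235),(353.8,233.3),.079)
both('fin',(211,241.3),(375.5,215.7),.085)
both('rim',(424.5,234.7),(242.3,288.1),.090)
print('lid disc',planepix((259.6,239.3),.033,'top'))
from h import sensors
s=sensors.get_state();print(R.from_rotvec(s['tcp_rot']).as_matrix())
E
python3 n.py
```

```text
knob tri [0.56   0.1977 0.0765] [-0.5318 -0.4303] [-0.5532  0.1146] plane [0.5583 0.1963 0.079 ] [0.563  0.1966 0.079 ]
fin tri [0.5478 0.3042 0.0831] [-0.5467 -0.4666] [-0.5476  0.1382] plane [0.5462 0.3026 0.085 ] [0.5503 0.3037 0.085 ]
rim tri [ 0.5433 -0.1805  0.086 ] [-0.0302 -0.019 ] [-0.0343  0.0005] plane [ 0.5424 -0.1796  0.09  ] [ 0.5473 -0.1829  0.09  ]
lid disc [0.558  0.1962 0.033 ]
[[-0.9512  0.3087 -0.    ]
 [ 0.3087  0.9512  0.    ]
 [ 0.      0.     -1.    ]]
```

```bash
cat > g.py <<'E'
import sys
from h import *
# usage: g.py x y z yawdeg(of tool y axis)
x,y,z,yaw=map(float,sys.argv[1:5]);s=sensors.get_state();M=R.from_rotvec(s['tcp_rot']).as_matrix()
d=M.T@(np.array([x,y,z])-s['tool_pos'])
a=np.deg2rad(yaw);Y=np.array([np.cos(a),np.sin(a),0]);Z=np.array([0,0,-1.]);G=np.c_[np.cross(Y,Z),Y,Z]
r=R.from_matrix(M.T@G).as_rotvec()
print('pos',s['tool_pos'].round(4),'tilt',M[:,2].round(4),'shift',(d/.15).round(3),'turn',(r/2).round(4),'t',s['clock'],'F',s['force'].round(1),'open',round(s['opening']*85,1))
E
python3 -m pendant '[[-0.4,-0.156,0,0,0,0,0.4],[-0.8,-0.312,0,0,0,0,0.4],[-0.95,-0.37,0,0,0,0,0.2]]' 20
python3 -m pendant '[[-0.4,-0.156,0,0,0,0,0.2],[-0.8,-0.312,0,0,0,0,0.2],[-0.95,-0.37,0,0,0,0,0.2]]'
python3 g.py .548 .303 .15 96.6
```

```text
clock: 1.88
tool_pos: [0.3151, 0.4947, 0.2313]
tcp_rot: [0.498, 3.1, -0.002]
force: [-0.2, 0.2, -0.2]
opening: 0.601
finger_force: 0.0
clock: 2.25
tool_pos: [0.4333, 0.3973, 0.2313]
tcp_rot: [0.499, 3.1, -0.002]
force: [0.1, -0.1, -0.4]
opening: 0.603
finger_force: 0.0
pos [0.4333 0.3973 0.2313] tilt [ 0.0015 -0.0015 -1.    ] shift [-0.922 -0.357  0.544] turn [-0.0007  0.0008 -0.2171] t 2.25 F [ 0.1 -0.1 -0.4] open 51.3
```

```bash
python3 -m pendant '[[-0.4,-0.156,0.2,0,0,-0.09,0.2],[-0.8,-0.312,0.5,0,0,-0.18,0.2],[-0.922,-0.357,0.54,0,0,-0.217,0.2],[-0.922,-0.357,0.54,0,0,-0.217,0.2],[-0.922,-0.357,0.54,0,0,-0.217,0.2]]'
python3 g.py .548 .303 .058 96.6
```

```text
clock: 2.88
tool_pos: [0.5444, 0.3079, 0.1504]
tcp_rot: [0.188, -3.135, -0.001]
force: [-0.2, 1.2, -0.6]
opening: 0.602
finger_force: 0.0
pos [0.5444 0.3079 0.1504] tilt [-6.e-04  8.e-04 -1.e+00] shift [-0.02  -0.036  0.616] turn [ 0.0004 -0.0002  0.0023] t 2.875 F [-0.2  1.2 -0.6] open 51.1
```

```bash
python3 -m pendant '[[-0.02,-0.036,0.3,0,0,0,0.2],[-0.02,-0.036,0.61,0,0,0,0.2],[-0.02,-0.036,0.61,0,0,0,0.2],[-0.02,-0.036,0.61,0,0,0,-0.9],[-0.02,-0.036,0.61,0,0,0,-0.9],[-0.02,-0.036,0.61,0,0,0,-0.9],[-0.02,-0.036,0.61,0,0,0,-0.9],[-0.02,-0.036,0.61,0,0,0,-0.9]]' 20
python3 g.py .548 .303 .058 96.6
```

```text
clock: 3.88
tool_pos: [0.5493, 0.3039, 0.0614]
tcp_rot: [-0.189, 3.132, 0.004]
force: [-1.4, 2.0, 7.5]
opening: 0.16
finger_force: 25.1
pos [0.5493 0.3039 0.0614] tilt [ 0.0034  0.003  -1.    ] shift [ 0.01  -0.005  0.022] turn [0.0013 0.0019 0.0026] t 3.875 F [-1.4  2.   7.5] open 13.6
```

```bash
python3 -m pendant '[[0,0.1,0,0,0,0,-0.9],[0,0.2,0,0,0,0,-0.9],[0,0.28,0,0,0,0,-0.9],[0,0.33,0,0,0,0,-0.9],[0,0.355,0,0,0,0,-0.9],[0,0.355,0,0,0,0,-0.9],[0,0.355,0,0,0,0,-0.9]]' 20
python3 g.py .548 .303 .058 96.6
```

```text
clock: 4.75
tool_pos: [0.5433, 0.3558, 0.0614]
tcp_rot: [-0.188, 3.132, 0.003]
force: [-0.4, -0.8, 6.8]
opening: 0.155
finger_force: 25.0
pos [0.5433 0.3558 0.0614] tilt [ 0.0035  0.002  -1.    ] shift [ 0.011 -0.353  0.022] turn [0.0008 0.0018 0.0022] t 4.75 F [-0.4 -0.8  6.8] open 13.2
```

```bash
python3 -m pendant '[[0,0.02,0,0,0,0,-0.9],[0,0.02,0,0,0,0,-0.9],[0,0.017,0,0,0,0,0],[0,0.017,0,0,0,0,0],[0,0.017,-0.35,0,0,0,0],[0,0.017,-0.65,0,0,0,0],[0,0.017,-0.65,0,0,0,0]]' 20
python3 g.py .560 .1985 .12 96.6
python3 - <<'E'
from h import *
print([ (d["conf"],world(d["position"],"top").round(3)) for _ in [read_camera("top")] for d in spotter.find_in("knob_top","top")])
E
```

```text
clock: 5.62
tool_pos: [0.5433, 0.3594, 0.1605]
tcp_rot: [-0.188, 3.13, 0.007]
force: [0.3, 0.2, -0.1]
opening: 0.504
finger_force: 0.0
pos [0.5433 0.3594 0.1605] tilt [ 0.0059  0.0046 -1.    ] shift [ 0.02  -1.079  0.266] turn [0.0019 0.0032 0.0026] t 5.625 F [ 0.3  0.2 -0.1] open 42.9
[(0.73, array([0.56 , 0.197, 0.054])), (0.5, array([0.567, 0.141, 0.011]))]
```

```bash
python3 -m pendant '[[0.005,-0.3,0,0.002,0.003,0.002,0],[0.01,-0.6,0,0.002,0.003,0.002,0],[0.02,-0.9,0,0.002,0.003,0.002,0],[0.02,-1,0.15,0.002,0.003,0.002,0],[0.02,-1,0.26,0.002,0.003,0.002,0],[0.02,-1,0.26,0.002,0.003,0.002,0]]'
python3 g.py .560 .1985 .056 96.6
python3 - <<'E'
from h import *
a=read_camera("scene")[200:275,300:400];b=read_camera("top")[200:275,210:310]
cv2.imwrite('pics/k1.png',cv2.convertScaleAbs(np.hstack([cv2.resize(x,(400,300),interpolation=2) for x in(a,b)]),alpha=1.5))
E
```

```text
clock: 6.48
tool_pos: [0.5551, 0.2093, 0.1151]
tcp_rot: [0.184, -3.126, 0.007]
force: [0.4, 0.4, -0.0]
opening: 0.502
finger_force: 0.0
pos [0.5551 0.2093 0.1151] tilt [-0.0096 -0.0052 -0.9999] shift [-0.028 -0.073  0.394] turn [-0.002  -0.0051  0.0012] t 6.475 F [ 0.4  0.4 -0. ] open 42.7
```

View pics/k1.png

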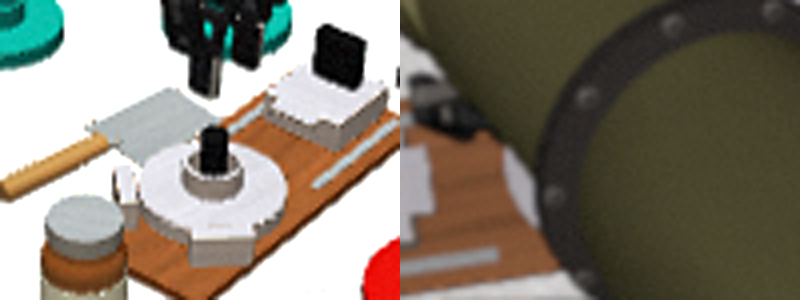

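```bash
python3 -m pendant '[[-0.028,-0.073,0,-0.002,-0.004,0,0],[-0.028,-0.073,0,-0.002,-0.004,0,0],[-0.028,-0.073,0.1,-0.002,-0.004,0,0]]'
python3 g.py .560 .1985 .057 96.6
```

```text
clock: 6.95
tool_pos: [0.5631, 0.1982, 0.1031]
tcp_rot: [-0.181, 3.131, 0.002]
force: [0.6, 0.3, -0.2]
opening: 0.5
finger_force: 0.0
pos [0.5631 0.1982 0.1031] tilt [ 0.0049  0.0014 -1.    ] shift [0.022 0.004 0.307] turn [0.0004 0.0025 0.0002] t 6.95 F [ 0.6  0.3 -0.2] open 42.5
```

```bash
python3 -m pendant '[[0.015,0.004,0.1,0,0.001,0,0],[0.015,0.004,0.2,0,0.001,0,0],[0.015,0.004,0.3,0,0.001,0,0],[0.015,0.004,0.3,0,0.001,0,0],[0.015,0.004,0.3,0,0.001,0,0]]'
python3 g.py .560 .1985 .057 96.6
```

```text
clock: 7.58
tool_pos: [0.56, 0.1985, 0.0574]
tcp_rot: [-0.183, 3.136, 0.0]
force: [-0.9, -0.4, 0.1]
opening: 0.5
finger_force: 0.0
pos [0.56   0.1985 0.0574] tilt [ 2.e-04  1.e-04 -1.e+00] shift [0.    0.    0.003] turn [0.0001 0.0001 0.0006] t 7.575 F [-0.9 -0.4  0.1] open 42.5
```

```bash
python3 -m pendant '[[0,0,0,0,0,0,-0.9],[0,0,0,0,0,0,-0.9],[0,0,0,0,0,0,-0.9],[0,0,0,0,0,0,-0.9],[0,0,0,0,0,0,-0.9],[0,0,0,0,0,0,-0.9]]' 60
python3 g.py .560 .1985 .057 96.6
```

```text
clock: 8.32
tool_pos: [0.5603, 0.198, 0.058]
tcp_rot: [-0.182, 3.135, -0.0]
force: [-0.6, -2.1, 5.0]
opening: 0.212
finger_force: 58.9
pos [0.5603 0.198  0.058 ] tilt [ 1.1e-03 -1.0e-04 -1.0e+00] shift [0.002 0.003 0.007] turn [-0.0001  0.0006  0.0003] t 8.325 F [-0.6 -2.1  5. ] open 18.0
```

```bash
python3 -m pendant '[[0,0,-0.03,0,0,0,-0.9],[0,0,-0.1,0,0,0,-0.9],[0,0,-0.2,0,0,0,-0.9],[0,0,-0.3,0,0,0,-0.9],[0,0,-0.4,0,0,0,-0.9],[0,0,-0.48,0,0,0,-0.9],[0,0,-0.5,0,0,0,-0.9]]' 60
python3 g.py .560 .1985 .180 96.6
python3 - <<'E'
from h import *
a=read_camera("scene")[150:300,270:470]
cv2.imwrite('pics/k2.png',cv2.convertScaleAbs(cv2.resize(a,(600,450),interpolation=2),alpha=1.2))
E
```

```text
clock: 9.2
tool_pos: [0.5603, 0.1985, 0.1335]
tcp_rot: [-0.182, 3.135, 0.001]
force: [-0.5, 0.4, -4.5]
opening: 0.208
finger_force: 58.9
pos [0.5603 0.1985 0.1335] tilt [ 1.6e-03  5.0e-04 -1.0e+00] shift [ 0.001  0.001 -0.31 ] turn [0.0002 0.0008 0.0004] t 9.2 F [-0.5  0.4 -4.5] open 17.7
```

View pics/k2.png

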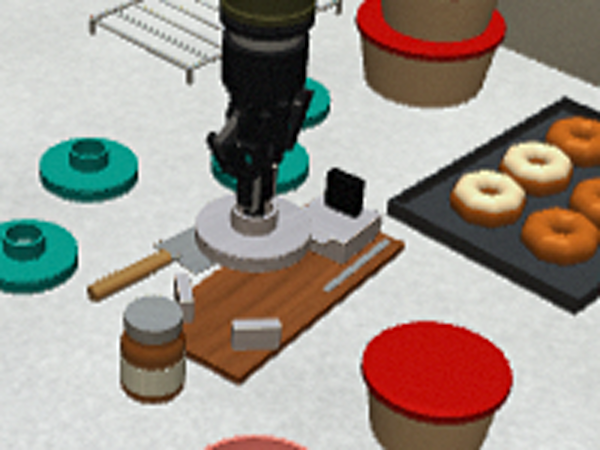

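```bash
python3 -m pendant '[[0,0,-0.1,0,0,0,-0.9],[0,0,-0.2,0,0,0,-0.9],[0,0,-0.3,0,0,0,-0.9],[0.01,-0.08,-0.33,0,0,0,-0.9],[0.04,-0.25,-0.33,0,0,0,-0.9],[0.07,-0.45,-0.33,0,0,0,-0.9],[0.1,-0.65,-0.33,0,0,0,-0.9],[0.14,-0.85,-0.33,0,0,0,-0.9]]' 60
python3 -m pendant '[[0.03,-0.2,0,0,0,0,-0.9],[0.06,-0.4,0,0,0,0,-0.9],[0.09,-0.6,0,0,0,0,-0.9],[0.12,-0.8,0,0,0,0,-0.9],[0.14,-0.9,0,0,0,0,-0.9],[0.15,-0.95,0,0,0,0,-0.9]]' 60
python3 g.py .545 -.181 .180 96.6
```

```text
clock: 10.25
tool_pos: [0.5534, 0.067, 0.1817]
tcp_rot: [0.181, -3.136, 0.001]
force: [0.1, -0.2, -3.2]
opening: 0.211
finger_force: 58.9
clock: 11.0
tool_pos: [0.5476, -0.0758, 0.1818]
tcp_rot: [0.181, -3.136, -0.0]
force: [-0.5, 0.8, -4.5]
opening: 0.203
finger_force: 58.9
pos [ 0.5476 -0.0758  0.1818] tilt [-4.e-04  1.e-04 -1.e+00] shift [ 0.098 -0.695  0.012] turn [ 0.     -0.0002 -0.0001] t 11.0 F [-0.5  0.8 -4.5] open 17.2
```

```bash
python3 -m pendant '[[0.03,-0.15,0,0,0,0,-0.9],[0.05,-0.35,0,0,0,0,-0.9],[0.08,-0.55,0,0,0,0,-0.9],[0.1,-0.66,0,0,0,0,-0.9],[0.1,-0.695,0,0,0,0,-0.9],[0.1,-0.695,0,0,0,0,-0.9],[0.1,-0.695,0,0,0,0,-0.9]]' 60
python3 g.py .5445 -.181 .150 96.6
python3 - <<'E'
from h import *
a=read_camera("scene")[200:350,150:350]
cv2.imwrite('pics/k3.png',cv2.convertScaleAbs(cv2.resize(a,(800,600),interpolation=2),alpha=1.2))
E
```

```text
clock: 11.88
tool_pos: [0.5454, -0.1786, 0.1818]
tcp_rot: [-0.185, 3.136, 0.001]
force: [0.3, -0.3, -3.9]
opening: 0.205
finger_force: 59.0
pos [ 0.5454 -0.1786  0.1818] tilt [ 0.e+00  8.e-04 -1.e+00] shift [ 0.008 -0.015  0.212] turn [0.0004 0.0001 0.0015] t 11.875 F [ 0.3 -0.3 -3.9] open 17.4
```

View pics/k3.png

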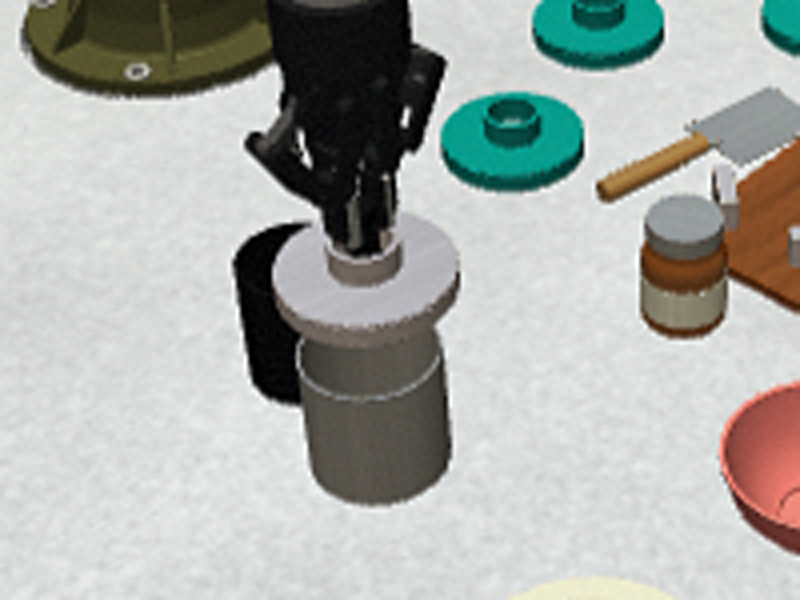

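Run:
```python
from h import *
print('lid seen',planepix((241.25,267.1),.157,'scene'),'tool .5454 -.1786')
print('rim seen',planepix((241.95,287.7),.09,'scene'))
for p in((.5454,-.1786,.157),(.5454,-.1786,.15),(.5445,-.181,.09),(.5445,-.181,.088)): print(p,pix(p,'scene'))
```

```text
lid seen [ 0.55177251 -0.1812654   0.157     ] tool .5454 -.1786
rim seen [ 0.54735511 -0.18279984  0.09      ]
(0.5454, -0.1786, 0.157) [240.56167487 265.35327327]
(0.5454, -0.1786, 0.15) [240.80986736 267.63218649]
(0.5445, -0.181, 0.09) [241.85137376 286.79093284]
(0.5445, -0.181, 0.088) [241.91892695 287.40183807]
```

```bash
python3 -m pendant '[[0.008,-0.015,0.05,0,0,0,-0.9],[0.008,-0.015,0.13,0,0,0,-0.9],[0.008,-0.015,0.2,0,0,0,-0.9],[0.008,-0.015,0.26,0,0,0,-0.9],[0.008,-0.015,0.31,0,0,0,-0.9],[0.008,-0.015,0.33,0,0,0,-0.9],[0.008,-0.015,0.33,0,0,0,-0.9]]' 60
python3 g.py .5445 -.181 .122 96.6
```

```text
clock: 12.8
tool_pos: [0.5442, -0.1826, 0.1322]
tcp_rot: [0.182, -3.136, -0.0]
force: [-0.1, -0.3, -3.6]
opening: 0.209
finger_force: 59.0
pos [ 0.5442 -0.1826  0.1322] tilt [-1.e-04  0.e+00 -1.e+00] shift [-0.003  0.01   0.068] turn [ 0.     -0.0001  0.0005] t 12.8 F [-0.1 -0.3 -3.6] open 17.8
```

```bash
python3 -m pendant '[[0,0.008,0.02,0,0,0,-0.9],[0,0.008,0.035,0,0,0,-0.9],[0,0.008,0.05,0,0,0,-0.9],[0,0.008,0.06,0,0,0,-0.9],[0,0.008,0.06,0,0,0,-0.9]]' 60
python3 g.py .5445 -.181 .122 96.6
```

```text
clock: 13.42
tool_pos: [0.544, -0.1814, 0.1232]
tcp_rot: [0.182, -3.136, -0.0]
force: [0.2, -0.8, -4.3]
opening: 0.209
finger_force: 59.0
pos [ 0.544  -0.1814  0.1232] tilt [-2.e-04  0.e+00 -1.e+00] shift [-0.004  0.002  0.008] turn [ 0.     -0.0001  0.0005] t 13.425 F [ 0.2 -0.8 -4.3] open 17.8
```

Still free; go down in 1.5 mm steps to contact.

```bash
python3 -m pendant '[[0,0,0.01,0,0,0,-0.9],[0,0,0.013,0,0,0,-0.9],[0,0,0.013,0,0,0,-0.9]]' 60
python3 -m pendant '[[0,0,0.01,0,0,0,-0.9],[0,0,0.01,0,0,0,-0.9]]' 60
python3 g.py .5445 -.181 .122 96.6
```

```text
clock: 13.8
tool_pos: [0.5442, -0.1816, 0.122]
tcp_rot: [-0.182, 3.136, -0.001]
force: [-2.7, -0.1, 5.9]
opening: 0.204
finger_force: 59.9
clock: 14.05
tool_pos: [0.5443, -0.1816, 0.1219]
tcp_rot: [-0.182, 3.135, -0.002]
force: [-5.2, 1.2, 17.1]
opening: 0.211
finger_force: 61.4
pos [ 0.5443 -0.1816  0.1219] tilt [ 0.0016 -0.0011 -1.    ] shift [-0.002  0.004 -0.   ] turn [-0.0006  0.0007  0.0004] t 14.05 F [-5.2  1.2 17.1] open 18.0
```

```bash
python3 -m pendant '[[0,0,-0.008,0,0,0,-0.9],[0,0,-0.008,0,0,0,0],[0,0,-0.008,0,0,0,0],[0,0,-0.008,0,0,0,0],[0,0,-0.008,0,0,0,0]]' 20
python3 g.py .5445 -.181 .18 96.6
python3 - <<'E'
from h import *
a=read_camera("scene")[225:345,170:330]
cv2.imwrite('pics/k4.png',cv2.convertScaleAbs(cv2.resize(a,(800,600),interpolation=2),alpha=1.2))
E
```

```text
clock: 14.68
tool_pos: [0.5441, -0.1813, 0.1209]
tcp_rot: [0.183, -3.136, -0.0]
force: [0.5, 0.2, -0.8]
opening: 0.497
finger_force: 0.0
pos [ 0.5441 -0.1813  0.1209] tilt [-1.e-04  1.e-04 -1.e+00] shift [-0.003  0.002 -0.394] turn [ 0.     -0.0001  0.0005] t 14.675 F [ 0.5  0.2 -0.8] open 42.3
```

View pics/k4.png

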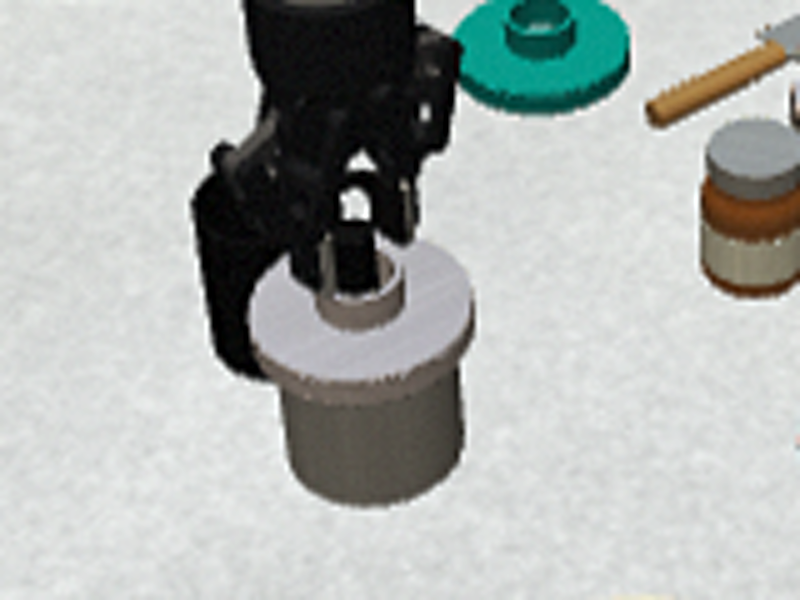

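```bash
python3 -m pendant '[[0,0,0,0,0,0,0.6],[0,0,0,0,0,0,0.6],[0,0,0,0,0,0,0.6],[0,0,0.05,0,0,0,0.6],[0,0,0.1,0,0,0,0.6],[0,0,0.139,0,0,0,0.6],[0,0,0.139,0,0,0,0.6]]' 20
python3 g.py .5441 -.1815 .1 96.6
```

```text
clock: 15.6
tool_pos: [0.5436, -0.1813, 0.0994]
tcp_rot: [0.182, -3.135, -0.001]
force: [0.9, 0.5, -0.7]
opening: 0.802
finger_force: 0.0
pos [ 0.5436 -0.1813  0.0994] tilt [-1.3e-03  4.0e-04 -1.0e+00] shift [-0.003 -0.002 -0.004] turn [ 0.0003 -0.0006  0.0005] t 15.6 F [ 0.9  0.5 -0.7] open 68.2
```

```bash
python3 -m pendant '[[0,0,-0.003,0,0,0,-0.3],[0,0,-0.003,0,0,0,-0.3],[0,0,-0.003,0,0,0,-0.3],[0,0,-0.003,0,0,0,-0.3],[0,0,-0.003,0,0,0,-0.3],[0,0,-0.003,0,0,0,-0.3]]' 40
python3 g.py .5441 -.1815 .1 96.6
```

```text
clock: 16.35
tool_pos: [0.5444, -0.1814, 0.1013]
tcp_rot: [-0.182, 3.135, -0.001]
force: [-1.4, 0.3, 6.6]
opening: 0.49
finger_force: 40.9
pos [ 0.5444 -0.1814  0.1013] tilt [ 9.e-04 -4.e-04 -1.e+00] shift [ 0.002 -0.     0.009] turn [-0.0002  0.0004  0.0005] t 16.35 F [-1.4  0.3  6.6] open 41.6
```

```bash
python3 -m pendant '[[0,0,-0.01,0,0,0,-0.3],[0,0,-0.03,0,0,0,-0.3],[0,0,-0.06,0,0,0,-0.3],[0,0,-0.1,0,0,0,-0.3],[0,0,-0.15,0,0,0,-0.3],[0,0,-0.2,0,0,0,-0.3]]' 40
python3 -m pendant '[[0,0,-0.08,0,0,0,-0.3],[0,0,-0.18,0,0,0,-0.3],[0,0,-0.28,0,0,0,-0.3],[0,0,-0.38,0,0,0,-0.3],[0,0,-0.44,0,0,0,-0.3],[0,0,-0.47,0,0,0,-0.3],[0,0,-0.47,0,0,0,-0.3],[0,0,-0.47,0,0,0,-0.3]]' 40
python3 g.py .5441 -.1815 .2 96.6
python3 - <<'E'
from h import *
a=read_camera("scene")[205:345,165:350]
cv2.imwrite('pics/k5.png',cv2.convertScaleAbs(cv2.resize(a,(790,600),interpolation=2),alpha=1.2))
E
```

```text
clock: 17.1
tool_pos: [0.5441, -0.1814, 0.1313]
tcp_rot: [-0.182, 3.136, -0.0]
force: [-0.2, 0.0, -1.2]
opening: 0.492
finger_force: 40.7
clock: 18.1
tool_pos: [0.5438, -0.1814, 0.2006]
tcp_rot: [0.182, -3.135, -0.001]
force: [0.1, 0.3, -2.3]
opening: 0.494
finger_force: 40.8
pos [ 0.5438 -0.1814  0.2006] tilt [-1.e-03  3.e-04 -1.e+00] shift [-0.002 -0.001  0.004] turn [ 0.0002 -0.0005  0.0005] t 18.1 F [ 0.1  0.3 -2.3] open 42.0
```

View pics/k5.png

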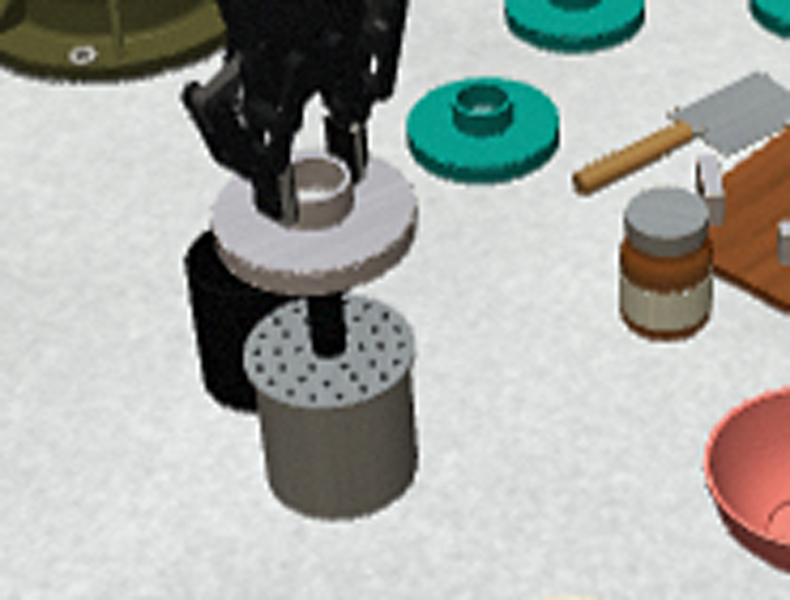

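The outer lid is held level over the tin at crop px (315,220), and the inner lid is seated with its knob at (328,330). The outer lid has risen 99 mm.

```bash
python3 -m pendant '[[0,0,0,0,0,0,-0.3],[0,0,0,0,0,0,-0.3],[0,0,0,0,0,0,-0.3]]' 40; python3 -c "
from plant import bot;print(bot.close_job())"
```

```text
clock: 18.52
tool_pos: [0.544, -0.1814, 0.2011]
tcp_rot: [0.182, -3.136, -0.0]
force: [-0.2, 0.1, -2.8]
opening: 0.494
finger_force: 40.8
the job is handed in; nothing more can be done
None
```

I handed the job in at about 18.5 s: the jaw is open, the inner lid is seated in the tin, and the outer lid is held level about 10 cm above where it rested; the hand-in returned no verdict.

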